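# Lock the tasting-pick tumbler into its counter plate

### The arm

A 6-joint arm with a two-finger parallel gripper is mounted at the origin on a cart in front of the work surface, level with it; the furniture and walls round the work are solid. World frame = base frame: x ahead of the robot, y to its left, z up, the work surface at z = 0. Lengths are in mm, angles in degrees, forces in N, time in s.
With the tool pointing down it reaches from about 300 to 850 mm from the base axis. Payload 4.2 kg.
Tool frame: the origin (TCP) lies midway between the tips of the shut fingers; the grasp point (between the pads) lies 19 mm behind it; x points along the fingers, y is the direction in which the jaws open and shut, and the axes are right-handed (so a half turn about x gives the same grasp; the last joint's range is limited). The gripper opens to 91 mm and grips with 3 to 60 N. Pads are 32 mm wide; open, the fingers measure 118 mm over their backs; the gripper's body (76 mm by 178 mm) begins 60 mm behind the grasp point.
Start: joints at [70.073, 18.312, 89.639, -0, 72.044, -1.146], TCP at [185.131, 544.402, 176.676] pointing down, gripper open.
Joint ranges: [-177.97, 177.97], [-48.28, 115.42], [12.27, 149.76], [-77.06, 257.06], [2.81, 150.46], [-146.56, 146.56]. Speed limits (degrees/s): [147.25, 147.25, 180, 180, 180, 180].

### API

Orientations are given as [roll, pitch, yaw] about the fixed x, y, z axes, in that order (R = Rz(yaw) Ry(pitch) Rx(roll)).
In Python, from workcell import * gives the robot as it stands.
- The arm moves only by the shell command python3 -m handwheel 'ROWS' [FORCE]. ROWS is a JSON object of lists of equal length, an entry for each row: "gripper": the closure, from 0 (fully open) to 1 (shut); "offset": the shift along the tool's x, y, z in mm, a list of three; "rot": the turn, a rotation vector about the tool's x, y, z in degrees, a list of three. A call has 1 to 5 rows; each row is the pose to reach, as a shift and turn from the pose commanded when the call began, along the tool's axes at that moment; what a row does not reach only later rows make up. A row lasts 1/12 s, in which the tool goes at most 41.7 mm and 7.16 degrees, less where a joint would pass 70% of its speed; a pose out of reach is approached as far as the arm can. A call with a gripper value outside its range is refused whole. The fingers move at their own pace and stop on an object; FORCE is the grip in N (left out, the last holds). Time passes only in rows, so rows that repeat a pose let the fingers close. It gives the time, the measured TCP pose, the force and the opening at its end, in the units of the state.
- state(): the state, without advancing time (a new reading comes with each control period).
- grab_frame(name): name is "scene" or "top"; returns the picture (384x512x3 uint8, red, green, blue); there is no depth.
- camera_params(name): a dict with "fx", "fy", "cx", "cy" (pixels), "k1" (the pictures are not rectified: a ray, as slopes to the right and down, at radius r is drawn at 1 + k1 r^2 times it, then the intrinsics apply), "position" and "attitude" of the camera in the world. Camera axes: x right, y up, looking along -z (the intrinsics and any distortion apply to the point x, -y, -z); pixel columns grow to the right and rows downward; lengths in mm; the calibration is good to about 2 mm. A picture is of the moment at which its call begins. camera_params takes no time and is no camera call.
- job_done(): hands the job in, once; it reports no verdict.
The state is a dict: "time_s": time; "qpos": joint angles; "qvel": joint speeds; "effort": joint torques, N m; "ee_pos": TCP position; "ee_rot": TCP orientation; "force": force on the tool from outside, world axes, zero at the start; "torque": the same for the moment, N m; "gripper_width": finger opening in mm.
Only numpy, scipy, OpenCV 4.12 (cv2) and the standard library are available. Lean on these libraries where they do the work, as an engineer would, in place of code of your own. Each camera call takes 0.05 s, during which the arm holds its last target.

### The job

Lock the tumbler of tasting picks that has the wide flange round its foot into the slotted plate on the counter: slide it in sideways through the open mouth, standing upright, until it is fully home with its foot flange underneath the plate, and let go. Leave the other tumbler, which has its collar up at the rim, standing where it is.

Things in the scene. Friction and masses are not known exactly. Their poses are not given: they have to be found in the camera images.
- foot_tumbler_center (a point): Tumbler to lock in: upright round steel tumbler holding wooden picks, 44 mm diameter, 100 mm tall, 0.2 kg, with a round flange 84 mm diameter and 6 mm thick at its very foot. This point is on its axis, half-way up (50 mm above its underside); z points up. Its straight stiff wall may be gripped firmly from any side, 35 to 90 mm above the underside.
- rim_tumbler_center (a point): The other tumbler, to be left alone: same steel body, 44 mm diameter, 100 mm tall, with picks, but its foot is plain and its collar, 68 mm diameter, is near the rim (86 to 92 mm up). This point is on its axis, 50 mm above its underside. It stands loose. Between the tumblers and the plate stand cheeses up to 0.12 m high: carry over them.
- lock_home (a point): Fixed metal plate, 140 x 120 mm, at heights 16-21 mm on side rails 120 mm apart, open to the counter below. Point: on the counter (z 0), where the tumbler's axis stands when home. x points level from the mouth into the slot (slide along +x), z up. Slot 56 mm wide, closed end at x=+22 mm, flaring from x=-30 to a 100 mm mouth at -65. A tumbler at x=-120 mm is clear of it. Tops out at 24 mm.

How it is judged (in metres and radians):
At the end, for the whole second after the job is handed in: The foot-flanged tumbler stands upright (within about 8 degrees) and at rest in the slot, its axis within 15 mm of the home point and its flange under the plate (its centre less than 58 mm above the counter; it is 50 mm when standing on the counter) (horizontal distance between foot_tumbler_center and lock_home below 0.015 m and height (world z) of foot_tumbler_center below 0.058 m and angle between foot_tumbler_center's own z axis and vertical below 0.15 rad and linear speed of foot_tumbler below 0.02 m/s); the robot touches nothing.
It fails at once if the other tumbler is shifted by more than 30 mm or knocked over (distance of rim_tumbler_center from where it was at the start of the episode above 0.03 m or angle between rim_tumbler_center's own z axis and vertical above 0.5 rad).
It also fails if it takes over 45 s, if anything falls off the work surface, if the arm or the gripper's body presses on something with over 40 N, if the wrist force passes 120 N, or if a joint passes its speed limit or range.

## Working session

There is one attempt and no reset: what is moved stays moved. The work goes in short steps, Python scripts to look and compute and a shell command to move; the robot and the scene stay as the last step left them, time stands still between calls to the robot, and variables do not carry over. Pictures are saved under pics/ and viewed, and the job is handed in when it is done.

```bash
mkdir -p pics; ls; python3 - <<'E'
from workcell import *
import cv2
for n in("scene","top"):
    im=grab_frame(n); cv2.imwrite(f"pics/{n}0.png",im[:,:,::-1]); print(camera_params(n))
print(state())
E
```

```text
pics
{'fx': 414.4876408957015, 'fy': 414.4876408957015, 'cx': 250.53445644889035, 'cy': 200.06916440095455, 'k1': 0.015189367726505955, 'position': array([  55.27886687, -860.37979617,  977.22916323]), 'attitude': array([ 48.47742065,   1.30938767, -28.97484094])}
{'fx': 349.1973286743555, 'fy': 349.1973286743555, 'cx': 258.25276081947544, 'cy': 195.043066362588, 'k1': 0.007523942772236084, 'position': array([ 418.78611605,   65.703774  , 1064.7503478 ]), 'attitude': array([  6.04439127,  -0.59155822, -90.13172964])}
{'time_s': 0.1, 'qpos': array([ 7.00744804e+01,  1.83490642e+01,  8.97000661e+01, -7.26702203e-04,
        7.20445368e+01, -1.14789289e+00]), 'qvel': array([-0.01076375, -0.02164715, -0.0892249 ,  0.10050556, -0.01424182,
       -0.03883384]), 'effort': array([ 1.24638780e-03, -4.13326442e+01, -2.32510203e+01,  7.28320889e-02,
        4.22721799e-02, -4.54010581e-05]), 'ee_pos': array([184.93503328, 543.89839805, 175.88911816]), 'ee_rot': array([ -90.72525397,   89.90633035, -109.50265612]), 'force': array([-0.28713572, -0.0011533 , -0.03116669]), 'torque': array([-0.00443673, -0.05549996, -0.04312603]), 'gripper_width': 91.36428439941629}
```

View pics/scene0.png

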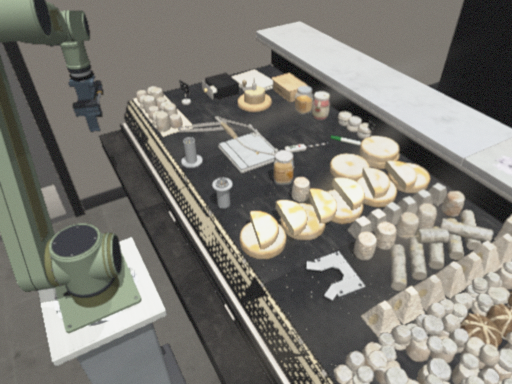

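View pics/top0.png

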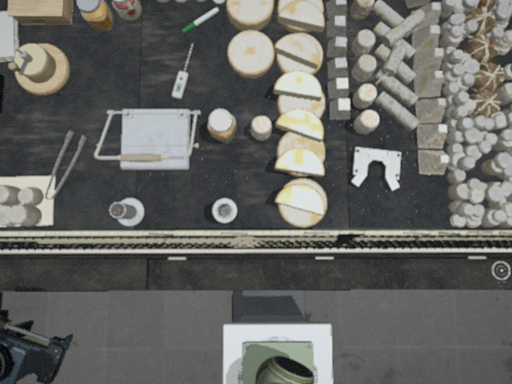

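The top view shows the foot-flanged tumbler near (130,211), the rim tumbler near (224,209), and the plate near (377,167) with its mouth facing the robot. I'll zoom in.

```bash
python3 - <<'E'
import cv2
t=cv2.imread("pics/top0.png");s=cv2.imread("pics/scene0.png")
f=lambda im,x,y,w,h,k:cv2.resize(im[y:y+h,x:x+w],None,fx=k,fy=k,interpolation=cv2.INTER_CUBIC)
import numpy as np
a=f(t,340,135,80,70,5);b=f(t,95,180,80,70,5)
cv2.imwrite("pics/topcrop.png",np.hstack([a,b]))
a=f(s,295,240,80,70,5);b=f(s,165,130,80,85,5)[:350]
b=f(s,165,132,80,80,5)
cv2.imwrite("pics/scenecrop.png",np.hstack([cv2.copyMakeBorder(a,0,50,0,0,0),b]))
E
```

```text
(no output)
```

View pics/topcrop.png

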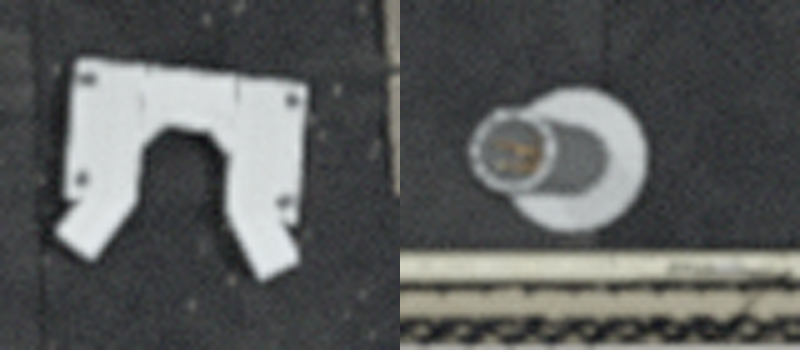

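View pics/scenecrop.png

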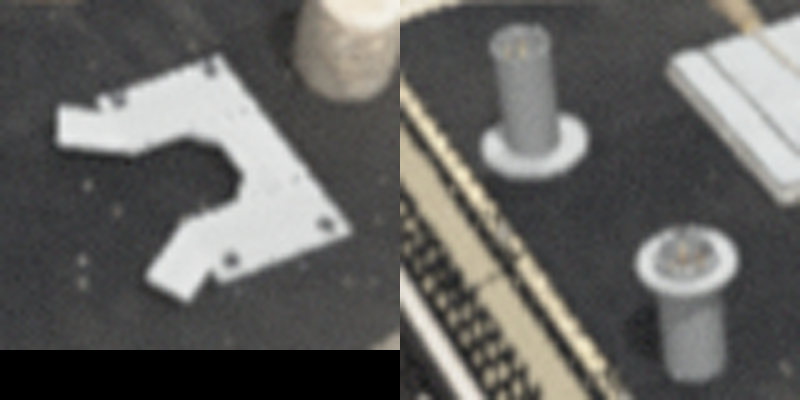

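```bash
cat > h.py <<'E'
import numpy as np,cv2
from scipy.spatial.transform import Rotation as R
from workcell import *
def ray(n,px):
    p=camera_params(n)
    K=np.array([[p['fx'],0,p['cx']],[0,p['fy'],p['cy']],[0,0,1]])
    u=cv2.undistortPoints(np.array(px,float).reshape(-1,1,2),K,np.array([p['k1'],0,0,0]))[:,0]
    d=np.c_[u[:,0],-u[:,1],-np.ones(len(u))]
    return np.array(p['position']),R.from_euler('xyz',p['attitude'],degrees=True).apply(d)
def plane(n,px,z):
    o,d=ray(n,px); return o+d*((z-o[2])/d[:,2])[:,None]
E
python3 - <<'E'
from h import *
for n,(bf,bp) in {"top":((95,190,60,38),(345,140,62,55)),"scene":((178,150,28,20),(300,245,75,60))}.items():
    im=cv2.imread(f"pics/{n}0.png"); g=im.min(2)
    def big(b,th):
        x,y,w,h=b; m=np.zeros_like(g); m[y:y+h,x:x+w]=(g[y:y+h,x:x+w]>th)*255
        c=max(cv2.findContours(m,cv2.RETR_EXTERNAL,cv2.CHAIN_APPROX_NONE)[0],key=cv2.contourArea); return c
    c=big(bf,150)
    P=plane(n,c[:,0],6)[:,:2]
    h=cv2.convexHull(P.astype(np.float32))
    print(n,"flange circle",cv2.minEnclosingCircle(h), cv2.fitEllipse(h), cv2.boundingRect(c))
    c=big(bp,130)
    P=plane(n,c[:,0],21)[:,:2]
    print("plate rect",cv2.minAreaRect(P.astype(np.float32)))
    a=cv2.approxPolyDP(c,1.8,True)[:,0]
    for q,w in zip(a,plane(n,a,21)): print(q,w.round(1))
E
```

```text
top flange circle ((481.86590576171875, 444.3368835449219), 42.52522659301758) ((481.6060485839844, 443.3108215332031), (82.06893920898438, 83.0025405883789), 120.15009307861328) (119, 198, 25, 28)
plate rect ((610.6773071289062, -303.9186706542969), (145.67404174804688, 121.75603485107422), 83.35224151611328)
[355 148] [ 673.5 -241.3   21. ]
[353 164] [ 623.9 -233.7   21. ]
[355 176] [ 587.  -238.6   21. ]
[351 181] [ 571.7 -226.    21. ]
[357 186] [ 556.4 -243.7   21. ]
[366 176] [ 586.9 -272.    21. ]
[367 165] [ 620.8 -276.3   21. ]
[375 159] [ 639.3 -301.3   21. ]
[381 160] [ 636.2 -319.5   21. ]
[386 166] [ 617.6 -334.    21. ]
[385 177] [ 583.8 -329.6   21. ]
[391 189] [ 547.2 -346.3   21. ]
[399 186] [ 556.3 -370.9   21. ]
[396 180] [ 574.6 -362.6   21. ]
[399 178] [ 580.7 -372.    21. ]
[400 152] [ 661.  -378.6   21. ]
scene flange circle ((481.24151611328125, 438.0065612792969), 41.62971115112305) ((481.2818908691406, 438.218505859375), (79.921875, 83.7231674194336), 156.07626342773438) (182, 155, 20, 12)
plate rect ((609.7249755859375, -307.3504638671875), (146.30494689941406, 121.36065673828125), 82.78456115722656)
[338 251] [ 675.5 -243.4   21. ]
[336 254] [ 662.9 -249.9   21. ]
[335 252] [ 665.2 -242.    21. ]
[321 257] [ 616.9 -237.    21. ]
[319 261] [ 602.6 -246.6   21. ]
[315 259] [ 596.9 -234.4   21. ]
[313 262] [ 585.  -240.8   21. ]
[307 261] [ 571.9 -228.8   21. ]
[306 263] [ 564.9 -233.6   21. ]
[307 268] [ 556.7 -250.6   21. ]
[322 270] [ 590.1 -278.4   21. ]
[333 266] [ 626.7 -282.4   21. ]
[342 272] [ 635.5 -313.    21. ]
[343 278] [ 624.5 -331.5   21. ]
[331 284] [ 582.2 -331.4   21. ]
[324 295] [ 543.  -351.6   21. ]
[331 299] [ 551.6 -371.6   21. ]
[336 294] [ 573.4 -365.3   21. ]
[342 295] [ 585.6 -376.1   21. ]
[364 286] [ 657.5 -382.6   21. ]
```

```bash
cat >> h.py <<'E'
def goto(t,yaw_jaw=None):
    s=state(); M=R.from_euler('xyz',s['ee_rot'],degrees=True)
    print("t",round(s['time_s'],2),"pos",s['ee_pos'].round(1),"F",s['force'].round(1),"w",round(s['gripper_width'],1))
    print("axes x,y,z:",M.as_matrix().T.round(3).tolist())
    if t is not None: print("offset",M.inv().apply(np.array(t)-s['ee_pos']).round(1))
    if yaw_jaw is not None:
        a=np.radians(yaw_jaw); y=np.array([-np.sin(a),np.cos(a),0]); x=np.array([0,0,-1.])
        best=[]
        for sg in(1,-1):
            T=np.c_[x,sg*y,np.cross(x,sg*y)]; best.append((M.inv()*R.from_matrix(T)).as_rotvec(degrees=True))
        print("rot options",[b.round(2).tolist() for b in best])
E
python3 - <<'E'
from h import *
print(plane("top",[[130,230],[130,236],[224,230],[365,122],[224,209],[377,230]],0).round(0))
goto([481.5,441,230],0)
# line fits: plate back edge, slot sides
for n in("top","scene"):
    im=cv2.imread(f"pics/{n}0.png");g=im.min(2); b=(345,140,62,55) if n=="top" else (300,245,75,60)
    x,y,w,h=b; k=6
    big=cv2.resize(g[y:y+h,x:x+w],None,fx=k,fy=k,interpolation=cv2.INTER_CUBIC)
    cs=max(cv2.findContours((big>115).astype(np.uint8),cv2.RETR_EXTERNAL,cv2.CHAIN_APPROX_NONE)[0],key=cv2.contourArea)[:,0]
    P=plane(n,(cs+.5)/k-.5+[x,y],21)[:,:2]
    r=cv2.minAreaRect(P.astype(np.float32)); print(n,r)
    for yaw in(-6,):
        h0=np.array([615.2,-306]);a=np.radians(yaw);e=np.array([np.cos(a),np.sin(a)]);f=np.array([-e[1],e[0]])
        q=np.c_[(P-h0)@e,(P-h0)@f]
        def fit(sel,ax):
            s=q[sel]; p=np.polyfit(s[:,1-ax],s[:,ax],1); print(ax,len(s),"val@0",p[1].round(1),"at mid",np.polyval(p,s[:,1-ax].mean()).round(1),"slope deg",np.degrees(np.arctan(p[0])).round(1))
        fit((q[:,0]>45)&(abs(q[:,1])<62),0)
        fit((q[:,0]<35)&(q[:,0]>15)&(abs(q[:,1])<9),0)
        for s in(1,-1): fit((q[:,0]<-5)&(q[:,0]>-25)&(abs(s*q[:,1]-28)<12),1)
        for s in(1,-1): fit((q[:,0]<45)&(q[:,0]>-20)&(abs(s*q[:,1]-70)<12),1)
E
```

```text
[[ 426.  442.    0.]
 [ 408.  441.    0.]
 [ 425.  159.    0.]
 [ 762. -282.    0.]
 [ 489.  159.    0.]
 [ 424. -307.    0.]]
t 0.1 pos [184.9 543.9 175.9] F [-0.3 -0.  -0. ] w 91.4
axes x,y,z: [[-0.001, -0.002, -1.0], [0.322, 0.947, -0.002], [0.947, -0.322, -0.0]]
offset [-54.1  -2.  313.9]
rot options [[-18.78, -0.02, 0.09], [161.22, 0.13, 0.02]]
top ((610.5502319335938, -304.31781005859375), (147.09397888183594, 124.86734008789062), 83.10757446289062)
0 243 val@0 56.7 at mid 56.7 slope deg 0.6
0 35 val@0 19.9 at mid 19.9 slope deg 4.8
1 39 val@0 27.3 at mid 28.0 slope deg -2.9
1 38 val@0 -24.6 at mid -25.2 slope deg 2.1
1 125 val@0 72.8 at mid 72.6 slope deg -0.7
1 126 val@0 -70.0 at mid -70.1 slope deg -0.6
scene ((609.6907348632812, -306.7320556640625), (150.06443786621094, 123.54714965820312), 83.27801513671875)
0 192 val@0 55.5 at mid 55.5 slope deg 0.5
0 27 val@0 18.7 at mid 18.7 slope deg 0.4
1 36 val@0 24.0 at mid 24.2 slope deg -1.0
1 37 val@0 -27.8 at mid -27.1 slope deg -2.8
1 113 val@0 70.0 at mid 70.2 slope deg 1.0
1 121 val@0 -73.9 at mid -74.0 slope deg -0.5
```

Both views put the flanged tumbler at about (481.5, 441). The plate home is at about (615, -306) with yaw about -6.6°, and its sizes match the given ones. I'll move above the tumbler next.

```bash
python3 -m handwheel '{"gripper":[0,0,0,0,0],"offset":[[-40,0,0],[-54,0,40],[-54,0,80],[-54,-1,120],[-54,-1,160]],"rot":[[0,0,0],[-6,0,0],[-12,0,0],[-18.8,0,0],[-18.8,0,0]]}' 40; python3 - <<'E'
from h import *
goto([481.5,441,230],0)
E
```

```text
time_s: 0.52
ee_pos: [337.3, 491.2, 230.8]
ee_rot: [103.0, 90.0, 103.3]
force: [0.0, 1.0, -0.2]
gripper_width: 91.1
t 0.52 pos [337.3 491.2 230.8] F [ 0.   1.  -0.2] w 91.1
axes x,y,z: [[-0.0, 0.0, -1.0], [-0.005, 1.0, 0.0], [1.0, 0.005, -0.0]]
offset [  0.8 -51.  143.9]
rot options [[0.31, -0.0, -0.01], [-179.69, 0.01, -0.0]]
```

```bash
python3 -m handwheel '{"gripper":[0,0,0,0,0],"offset":[[0,-13,36],[0,-26,73],[0,-39,110],[0,-50.5,144],[0,-50.5,144]],"rot":[[0.3,0,0],[0.3,0,0],[0.3,0,0],[0.3,0,0],[0.3,0,0]]}' 40; python3 - <<'E'
from h import *
goto([481.5,441,56],0)
for n in("top","scene"): cv2.imwrite(f"pics/{n}1.png",grab_frame(n)[:,:,::-1])
a=cv2.imread("pics/top1.png")[120:300,40:300];b=cv2.imread("pics/scene1.png")[60:240,100:360]
cv2.imwrite("pics/m1.png",cv2.resize(np.vstack([a,b]),None,fx=1.6,fy=1.6))
E
```

```text
time_s: 0.93
ee_pos: [486.3, 438.3, 229.1]
ee_rot: [-47.0, 89.8, -47.7]
force: [-0.6, 0.0, 0.5]
gripper_width: 91.3
t 0.93 pos [486.3 438.3 229.1] F [-0.6  0.   0.5] w 91.3
axes x,y,z: [[0.002, -0.003, -1.0], [0.011, 1.0, -0.002], [1.0, -0.011, 0.002]]
offset [173.    3.1  -5.2]
rot options [[-0.61, 0.13, 0.14], [179.39, 0.22, -0.21]]
```

View pics/m1.png

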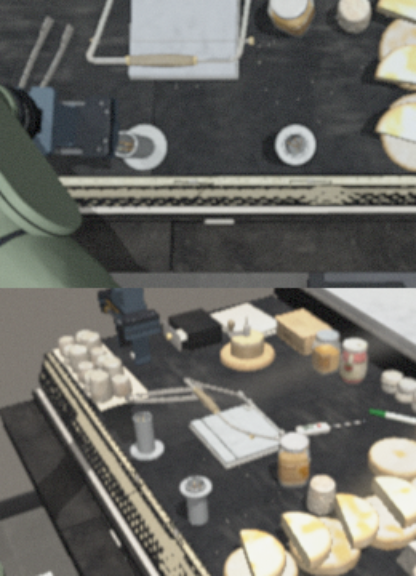

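```bash
python3 - <<'E'
from h import *
print(plane("scene",[[184,86]],229))
goto([481.5,441,56],0)
E
```

```text
[[553.01116582 619.92664933 229.        ]]
t 1.03 pos [481.1 440.6 229.5] F [-0.9  0.3 -0.4] w 91.4
axes x,y,z: [[-0.002, -0.001, -1.0], [0.007, 1.0, -0.001], [1.0, -0.007, -0.002]]
offset [173.5   0.6   0.7]
rot options [[-0.43, -0.11, 0.06], [179.57, 0.09, 0.17]]
```

```bash
cat >> h.py <<'E'
def proj(n,P):
    p=camera_params(n); K=np.array([[p['fx'],0,p['cx']],[0,p['fy'],p['cy']],[0,0,1]])
    c=R.from_euler('xyz',p['attitude'],degrees=True).inv().apply(np.atleast_2d(P)-p['position'])*[1,-1,-1]
    return cv2.projectPoints(c,np.zeros(3),np.zeros(3),K,np.array([p['k1'],0,0,0]))[0][:,0]
E
python3 - <<'E'
from h import *
for n in("top","scene"):
    im=grab_frame(n)[:,:,::-1].copy()
    p=proj(n,state()['ee_pos'])[0]; print(n,p, proj(n,[[481.5,441,100],[481.5,441,0]]))
    x,y=[int(max(v-50,0)) for v in p]
    c=cv2.resize(im[y:y+100,x:x+100],None,fx=4,fy=4,interpolation=cv2.INTER_CUBIC)
    q=((p-[x,y]+.5)*4).astype(int); cv2.circle(c,tuple(int(v) for v in q),4,(0,0,255),1)
    cv2.imwrite(f"pics/c2{n}.png",c)
a,b=[cv2.imread(f"pics/c2{n}.png") for n in("top","scene")]
cv2.imwrite("pics/c2.png",np.hstack([a,b]))
E
```

```text
top [ 96.84647538 206.60709987] [[118.19173787 209.45935185]
 [130.99929731 211.57361574]]
scene [183.67623475 109.75445705] [[188.68518613 140.00488682]
 [191.74088968 161.13184951]]
```

View pics/c2.png

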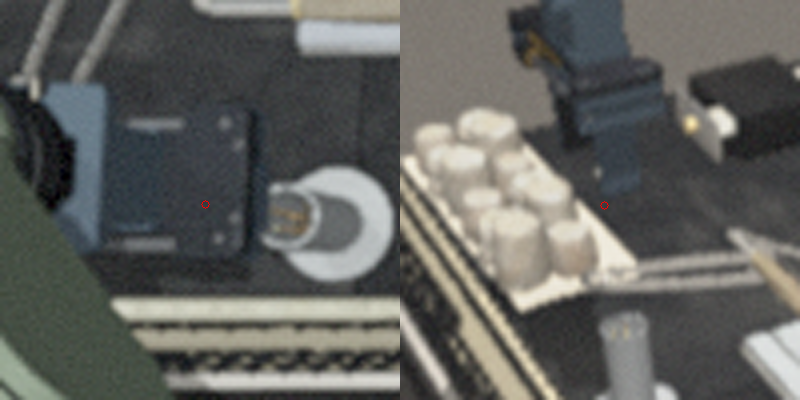

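```bash
python3 - <<'E'
from h import *
s=state()['ee_pos'];print(state()['time_s'],s)
P=np.array([s+[0,d,z] for z in(0,15,25) for d in(-59,-45,45,59)])
p=proj("scene",P); im=grab_frame("scene")[:,:,::-1]
c=cv2.resize(im[50:130,130:230],None,fx=7,fy=7,interpolation=cv2.INTER_CUBIC)
for i,q in enumerate(p):
    cv2.circle(c,tuple(int(v) for v in (q-[130,50]+.5)*7),3,[(0,0,255),(0,255,0),(255,255,0)][i//4],1)
cv2.imwrite("pics/c3.png",c)
E
```

```text
1.1333 [479.3587423  441.62617978 230.22812699]
```

View pics/c3.png

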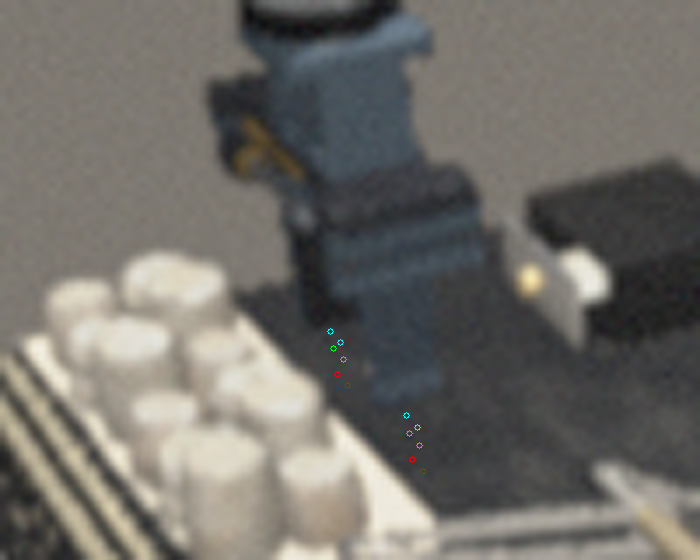

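```bash
python3 - <<'E'
from h import *
s=np.array([481.5,441,230]);
k=7;o=[65,165]
im=grab_frame("top")[:,:,::-1]
c=cv2.resize(im[165:245,65:175],None,fx=k,fy=k,interpolation=cv2.INTER_CUBIC)
for z,w,h,col in((79,89,38,(0,255,255)),(25,59,16,(0,0,255)),(25,45,16,(0,255,0))):
    P=np.array([s+[a*h,b*w,z] for a,b in((1,1),(1,-1),(-1,-1),(-1,1))])
    q=((proj("top",P)-o+.5)*k).astype(np.int32)
    cv2.polylines(c,[q],True,col,1)
cv2.imwrite("pics/c4.png",c)
im=grab_frame("scene")[:,:,::-1];o=[130,50]
c=cv2.resize(im[50:130,130:230],None,fx=7,fy=7,interpolation=cv2.INTER_CUBIC)
for z,w,h,col in((79,89,38,(0,255,255)),(25,59,16,(0,0,255)),(25,45,16,(0,255,0))):
    P=np.array([s+[a*h,b*w,z] for a,b in((1,1),(1,-1),(-1,-1),(-1,1))])
    q=((proj("scene",P)-o+.5)*k).astype(np.int32)
    cv2.polylines(c,[q],True,col,1)
cv2.imwrite("pics/c5.png",c)
print(state()['qpos'],state()['ee_pos'])
E
```

```text
[ 4.16886483e+01  2.40443178e+01  7.31011065e+01  1.56442421e-02
  8.28536312e+01 -4.81341347e+01] [478.99753334 442.13599189 230.91371844]
```

View pics/c4.png

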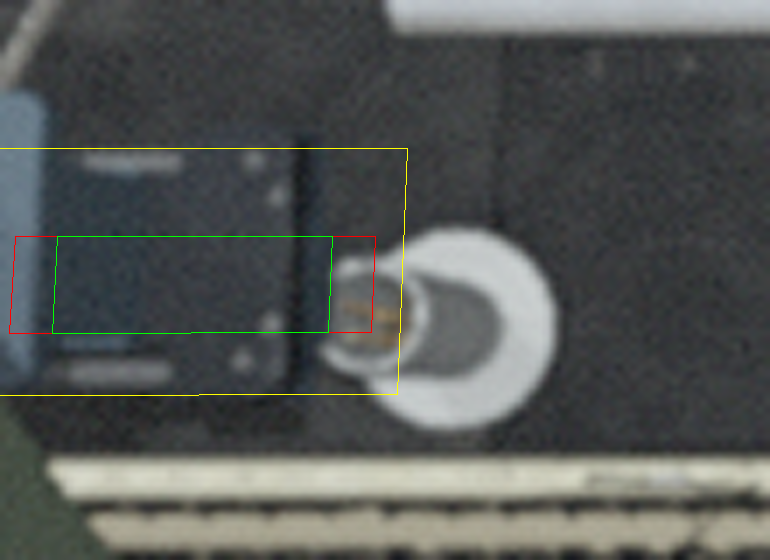

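View pics/c5.png

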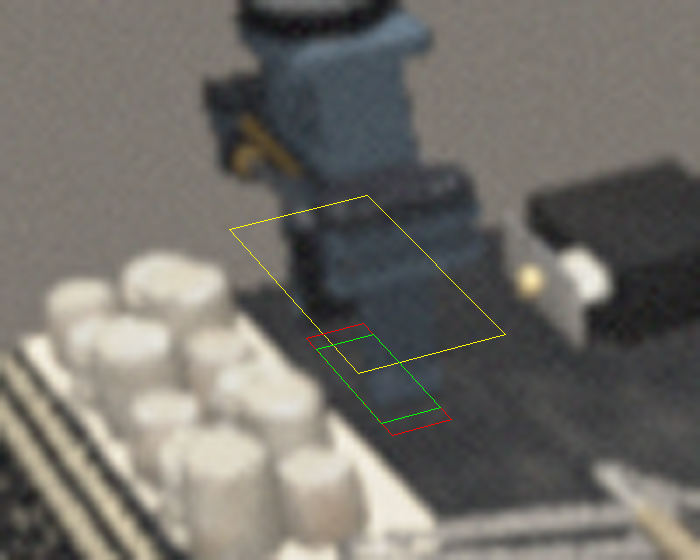

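```bash
python3 -m handwheel '{"gripper":[1,1,1,1,1],"offset":[[0,0,0],[0,0,0],[0,0,0],[0,0,0],[0,0,0]],"rot":[[0,0,0],[0,0,0],[0,0,0],[0,0,0],[0,0,0]]}' 40;python3 -m handwheel '{"gripper":[1,1,1,1,1],"offset":[[0,0,0],[0,0,0],[0,0,0],[0,0,0],[0,0,0]],"rot":[[0,0,0],[0,0,0],[0,0,0],[0,0,0],[0,0,0]]}' 40; python3 - <<'E'
from h import *
s=state();print(s['ee_pos'],s['gripper_width']);e=s['ee_pos'];k=7;L=[]
for n,o in(("top",(65,165)),("scene",(130,50))):
    im=grab_frame(n)[:,:,::-1]; c=cv2.resize(im[o[1]:o[1]+80,o[0]:o[0]+56],None,fx=k,fy=k,interpolation=cv2.INTER_CUBIC)
    for q in proj(n,np.array([e,e+[0,0,30]])): cv2.circle(c,tuple(int(v) for v in (q-o+.5)*k),3,(0,0,255),1)
    L.append(c)
cv2.imwrite("pics/c6.png",np.hstack(L))
E
```

```text
time_s: 1.7
ee_pos: [480.2, 441.6, 230.7]
ee_rot: [66.5, 90.0, 66.2]
force: [-0.1, -0.3, -0.2]
gripper_width: 60.9
time_s: 2.12
ee_pos: [480.3, 441.5, 230.6]
ee_rot: [76.0, 90.0, 75.7]
force: [-0.2, -0.2, 0.1]
gripper_width: 27.4
[480.34271872 441.45704316 230.64581892] 27.43955013212606
```

View pics/c6.png

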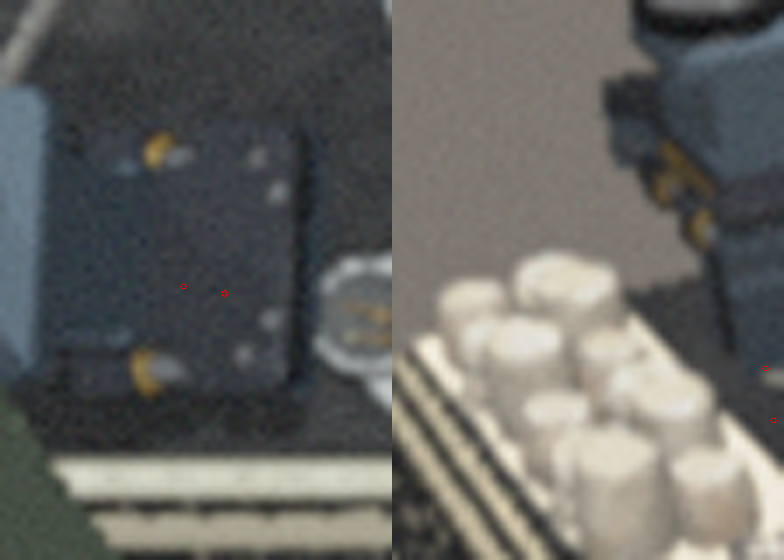

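```bash
python3 -m handwheel '{"gripper":[1,1,1,1,1],"offset":[[0,0,0],[0,0,0],[0,0,0],[0,0,0],[0,0,0]],"rot":[[0,0,0],[0,0,0],[0,0,0],[0,0,0],[0,0,0]]}' 40; python3 - <<'E'
from h import *
s=state();print(s['ee_pos'],s['gripper_width']);e=s['ee_pos'];k=7;L=[]
for n,o in(("scene",(145,50)),):
    im=grab_frame(n)[:,:,::-1]; c=cv2.resize(im[o[1]:o[1]+80,o[0]:o[0]+80],None,fx=k,fy=k,interpolation=cv2.INTER_CUBIC)
    for q in proj(n,np.array([e,e+[0,0,19],e+[0,0,79]])): cv2.circle(c,tuple(int(v) for v in (q-o+.5)*k),3,(0,0,255),1)
    L.append(c)
cv2.imwrite("pics/c7.png",np.hstack(L))
E
```

```text
time_s: 2.63
ee_pos: [480.3, 441.5, 230.7]
ee_rot: [54.9, 90.0, 54.6]
force: [0.5, 0.6, 0.2]
gripper_width: 0.4
[480.31336849 441.51090537 230.69565561] 0.36553738033113636
```

View pics/c7.png

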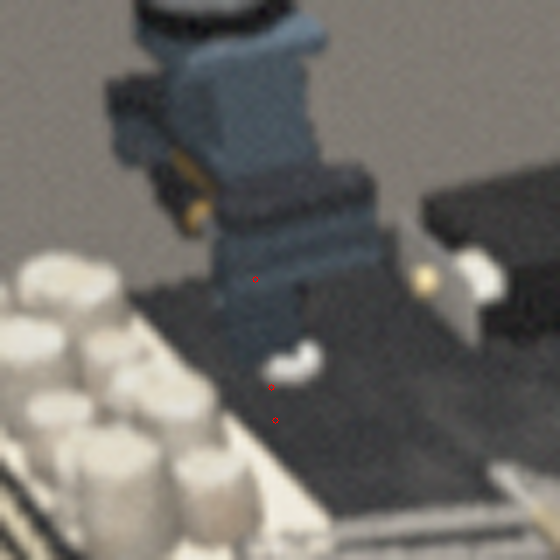

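```bash
python3 - <<'E'
from h import *
e=np.array([185.1,544.4,176.7]); y=np.array([.322,.947,0]);k=5;L=[]
for n,o in(("top",(0,304)),("scene",(60,55))):
    im=cv2.imread(f"pics/{n}0.png"); c=cv2.resize(im[o[1]:o[1]+80,o[0]:o[0]+80],None,fx=k,fy=k,interpolation=cv2.INTER_CUBIC)
    for z in(0,19,79):
      for q in proj(n,np.array([e+[0,0,z],e+y*45+[0,0,z],e-y*45+[0,0,z]])): cv2.circle(c,tuple(int(v) for v in (q-o+.5)*k),3,(0,255-3*z,255),1)
    L.append(c)
cv2.imwrite("pics/c8.png",np.hstack(L))
E
```

```text
(no output)
```

View pics/c8.png

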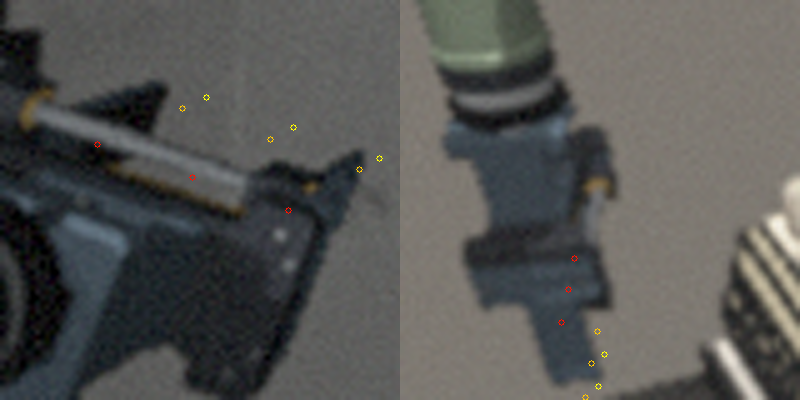

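Reported TCP and visible fingertips disagree: in the scene view the tips look roughly 25–40 mm high. I'll lower the shut fingers over empty counter to check this before any grasp.

```bash
python3 -m handwheel '{"gripper":[1,1,1,1,1],"offset":[[0,-40,0],[0,-80,0],[0,-121,0],[40,-121,0],[80,-121,0]],"rot":[[0,0,0],[0,0,0],[0,0,0],[0,0,0],[0,0,0]]}' 40;python3 -m handwheel '{"gripper":[1,1,1,1,1],"offset":[[40,0,0],[80,0,0],[80,0,0],[80,0,0],[80,0,0]],"rot":[[0,0,0],[0,0,0],[0,0,0],[0,0,0],[0,0,0]]}' 40; python3 - <<'E'
from h import *
s=state();print(s['ee_pos'],s['gripper_width']);e=s['ee_pos'];k=4;L=[]
for n,o in(("top",(90,150)),("scene",(160,80))):
    im=grab_frame(n)[:,:,::-1]; c=cv2.resize(im[o[1]:o[1]+100,o[0]:o[0]+100],None,fx=k,fy=k,interpolation=cv2.INTER_CUBIC)
    for q in proj(n,np.array([e,e+[0,0,19],e+[0,0,79]])): cv2.circle(c,tuple(int(v) for v in (q-o+.5)*k),3,(0,0,255),1)
    L.append(c)
cv2.imwrite("pics/c9.png",np.hstack(L))
E
```

```text
time_s: 3.1
ee_pos: [481.8, 319.6, 153.1]
ee_rot: [32.1, 89.5, 31.6]
force: [-0.1, -0.9, -0.5]
gripper_width: 0.4
time_s: 3.52
ee_pos: [481.3, 321.6, 72.9]
ee_rot: [33.8, 89.8, 33.5]
force: [0.1, 0.4, 0.4]
gripper_width: 0.5
[481.32840001 321.59557564  72.87393678] 0.5292464058611355
```

View pics/c9.png

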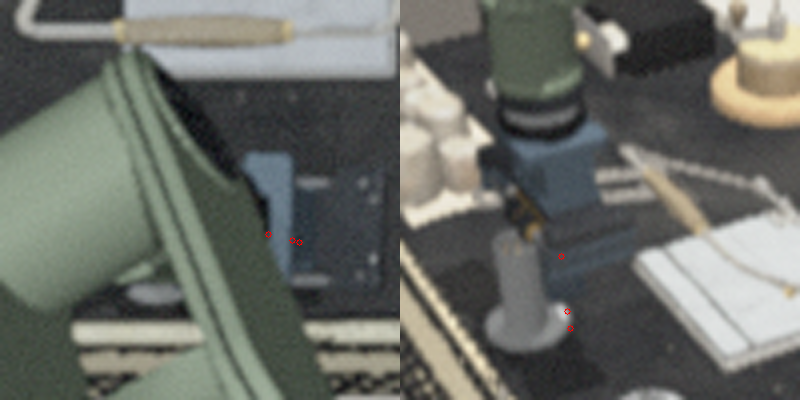

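```bash
python3 -m handwheel '{"gripper":[1,1,1,1,1],"offset":[[0,-15,0],[20,-15,0],[40,-15,0],[48,-15,0],[48,-15,0]],"rot":[[0,0,0],[0,0,0],[0,0,0],[0,0,0],[0,0,0]]}' 40; python3 - <<'E'
from h import *
s=state();print(s['ee_pos'],s['gripper_width'],s['force']);e=s['ee_pos'];k=7;L=[]
for n,o in(("scene",(160,100)),):
    im=grab_frame(n)[:,:,::-1]; c=cv2.resize(im[o[1]:o[1]+80,o[0]:o[0]+90],None,fx=k,fy=k,interpolation=cv2.INTER_CUBIC)
    for q in proj(n,np.array([e,e+[0,0,19],e+[0,0,79]])): cv2.circle(c,tuple(int(v) for v in (q-o+.5)*k),3,(0,0,255),1)
    L.append(c)
cv2.imwrite("pics/c10.png",np.hstack(L))
E
```

```text
time_s: 4.03
ee_pos: [478.9, 304.4, 22.1]
ee_rot: [-145.4, 89.9, -145.7]
force: [0.2, 0.2, 1.2]
gripper_width: 0.2
[478.88824523 304.44330041  22.06708314] 0.16541659929920238 [0.22916384 0.1703904  1.17314572]
```

View pics/c10.png

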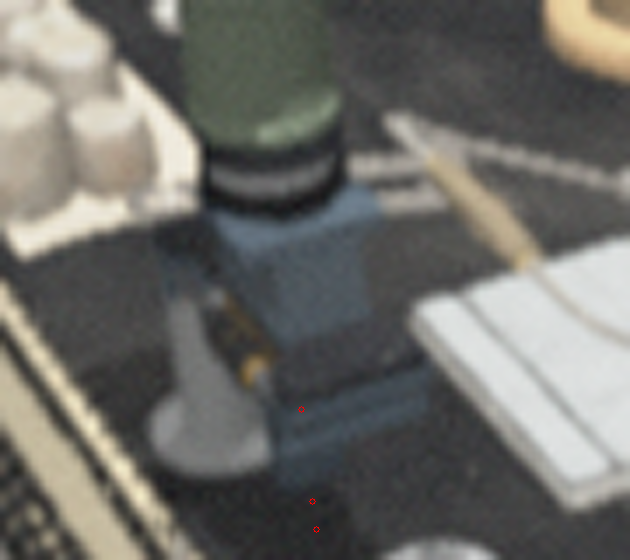

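```bash
python3 - <<'E'
from h import *
a=cv2.imread("pics/scene0.png")[50:130,145:225]
cv2.imwrite("pics/c11.png",cv2.resize(a,None,fx=7,fy=7,interpolation=cv2.INTER_CUBIC))
E
python3 -m handwheel '{"gripper":[1,1,1,1,1],"offset":[[5,0,0],[10,0,0],[12,0,0],[14,0,0],[14,0,0]],"rot":[[0,0,0],[0,0,0],[0,0,0],[0,0,0],[0,0,0]]}' 40
```

```text
time_s: 4.5
ee_pos: [479.5, 305.5, 8.4]
ee_rot: [-152.1, 90.0, -152.4]
force: [-0.6, 0.2, -0.2]
gripper_width: 0.4
```

View pics/c11.png

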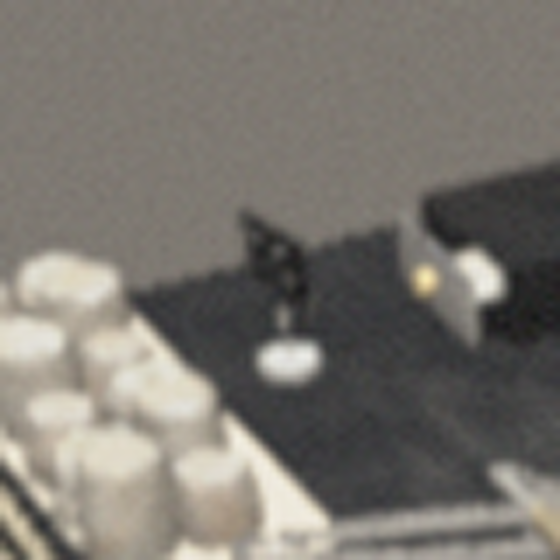

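```bash
python3 -m handwheel '{"gripper":[1,1,1,1,1],"offset":[[3,0,0],[6,0,0],[8,0,0],[10,0,0],[10,0,0]],"rot":[[0,0,0],[0,0,0],[0,0,0],[0,0,0],[0,0,0]]}' 40
```

```text
time_s: 4.92
ee_pos: [479.4, 305.3, -1.8]
ee_rot: [-150.9, 90.0, -151.1]
force: [-0.3, 0.6, -0.1]
gripper_width: 0.7
```

```bash
python3 -m handwheel '{"gripper":[1,1,1,1,1],"offset":[[3,0,0],[6,0,0],[9,0,0],[12,0,0],[12,0,0]],"rot":[[0,0,0],[0,0,0],[0,0,0],[0,0,0],[0,0,0]]}' 40; python3 - <<'E'
from h import *
s=state();print(s['ee_pos'],s['gripper_width'],s['force']);e=s['ee_pos'];k=7;L=[]
for n,o in(("scene",(160,110)),):
    im=grab_frame(n)[:,:,::-1]; c=cv2.resize(im[o[1]:o[1]+80,o[0]:o[0]+90],None,fx=k,fy=k,interpolation=cv2.INTER_CUBIC)
    c=cv2.convertScaleAbs(c,alpha=1.8)
    for q in proj(n,np.array([e,e+[0,0,33]])): cv2.circle(c,tuple(int(v) for v in (q-o+.5)*k),3,(0,0,255),1)
    L.append(c)
cv2.imwrite("pics/c12.png",np.hstack(L))
E
```

```text
time_s: 5.33
ee_pos: [479.2, 305.2, -14.1]
ee_rot: [-151.4, 89.9, -151.7]
force: [0.1, -0.2, -0.3]
gripper_width: 0.3
[479.16277796 305.24030665 -14.09552464] 0.3089352856067023 [ 0.14976147 -0.21002445 -0.29727243]
```

View pics/c12.png

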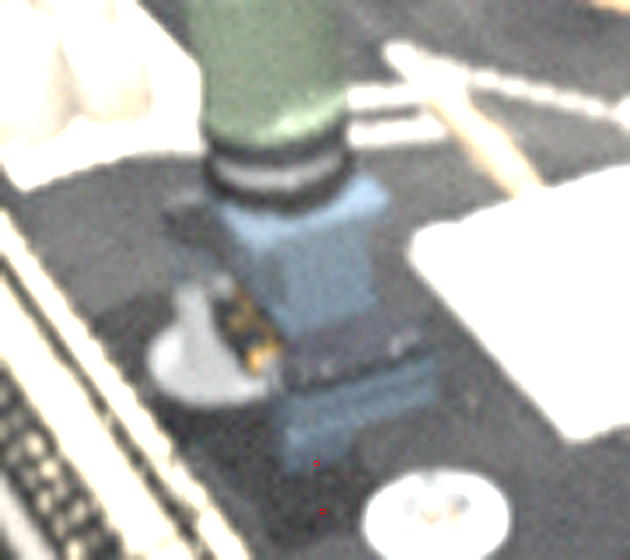

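```bash
python3 -m handwheel '{"gripper":[1,1,1,1,1],"offset":[[3,0,0],[6,0,0],[9,0,0],[11,0,0],[11,0,0]],"rot":[[0,0,0],[0,0,0],[0,0,0],[0,0,0],[0,0,0]]}' 40
```

```text
time_s: 5.8
ee_pos: [479.3, 305.3, -24.9]
ee_rot: [-151.6, 89.9, -151.9]
force: [0.7, -0.0, 0.5]
gripper_width: 0.3
```

```bash
python3 -m handwheel '{"gripper":[1,1,1,1,1],"offset":[[1,0,0],[2,0,0],[3,0,0],[4,0,0],[4,0,0]],"rot":[[0,0,0],[0,0,0],[0,0,0],[0,0,0],[0,0,0]]}' 40
```

```text
time_s: 6.22
ee_pos: [479.6, 305.5, -28.5]
ee_rot: [-161.7, 90.0, -162.0]
force: [0.3, 0.4, -0.2]
gripper_width: 0.3
```

```bash
python3 -m handwheel '{"gripper":[1,1,1,1,1],"offset":[[1,0,0],[2,0,0],[3,0,0],[4,0,0],[4,0,0]],"rot":[[0,0,0],[0,0,0],[0,0,0],[0,0,0],[0,0,0]]}' 40; python3 -m handwheel '{"gripper":[1,1,1,1],"offset":[[1,0,0],[2,0,0],[3,0,0],[3,0,0]],"rot":[[0,0,0],[0,0,0],[0,0,0],[0,0,0]]}' 40
```

```text
time_s: 6.63
ee_pos: [479.5, 305.4, -32.6]
ee_rot: [-159.6, 90.0, -159.8]
force: [-0.4, -0.5, -0.5]
gripper_width: 0.3
time_s: 6.97
ee_pos: [479.5, 305.4, -35.6]
ee_rot: [-160.4, 90.0, -160.7]
force: [-0.3, 0.1, -0.1]
gripper_width: 0.3
```

```bash
python3 -m handwheel '{"gripper":[1,1,1,1],"offset":[[1,0,0],[2,0,0],[3,0,0],[3,0,0]],"rot":[[0,0,0],[0,0,0],[0,0,0],[0,0,0]]}' 40; python3 - <<'E'
from h import *
s=state();e=s['ee_pos'];k=7;L=[];print(e)
for n,o in(("scene",(160,110)),):
    im=grab_frame(n)[:,:,::-1]; c=cv2.resize(im[o[1]:o[1]+80,o[0]:o[0]+90],None,fx=k,fy=k,interpolation=cv2.INTER_CUBIC)
    c=cv2.convertScaleAbs(c,alpha=2.2)
    for q in proj(n,np.array([e,e+[0,0,38.6]])): cv2.circle(c,tuple(int(v) for v in (q-o+.5)*k),3,(0,0,255),1)
    L.append(c)
cv2.imwrite("pics/c13.png",np.hstack(L))
E
```

```text
time_s: 7.3
ee_pos: [479.7, 305.6, -37.0]
ee_rot: [41.2, 90.0, 40.9]
force: [-2.5, -2.3, 9.1]
gripper_width: 0.8
[479.74236523 305.56382978 -37.03087885]
```

View pics/c13.png

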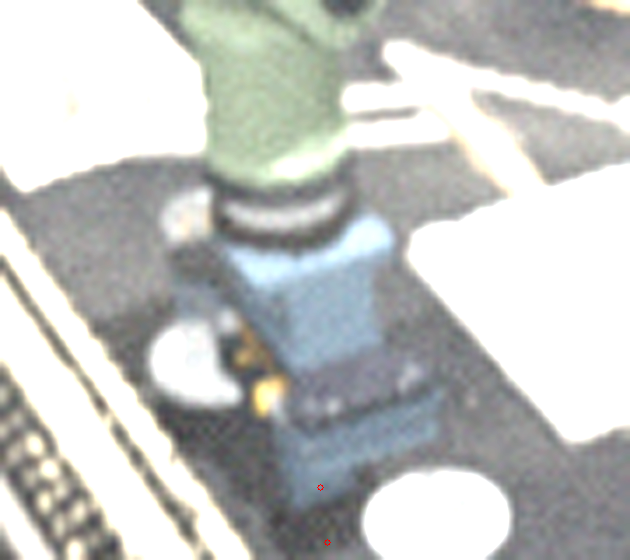

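The fingers met the counter at reported z = -37 (9 N). So the true tool height is reported + 37 mm, which agrees with the pictures. I'll use that correction from here. Raising and returning above the tumbler.

```bash
sed -i 's/M=R.from_euler(.xyz.,s\[.ee_rot.\],degrees=True)/M=R.from_euler("xyz",s["ee_rot"],degrees=True); s["ee_pos"]=s["ee_pos"]+[0,0,37]/' h.py
python3 -m handwheel '{"gripper":[1,1,1,0,0],"offset":[[-20,0,0],[-60,0,0],[-100,0,0],[-140,0,0],[-180,0,0]],"rot":[[0,0,0],[0,0,0],[0,0,0],[0,0,0],[0,0,0]]}' 40
python3 -m handwheel '{"gripper":[0,0,0,0,0],"offset":[[0,40,0],[0,80,0],[0,120,0],[0,136,0],[0,136,0]],"rot":[[0,0,0],[0,0,0],[0,0,0],[0,0,0],[0,0,0]]}' 40
python3 -m handwheel '{"gripper":[0,0,0,0,0],"offset":[[0,0,0],[0,0,0],[0,0,0],[0,0,0],[0,0,0]],"rot":[[0,0,0],[0,0,0],[0,0,0],[0,0,0],[0,0,0]]}' 40
python3 -c "
from h import *
goto([481.5,441,56],0)"
```

```text
time_s: 7.77
ee_pos: [479.2, 305.3, 143.5]
ee_rot: [-171.9, 90.0, -172.1]
force: [1.5, 1.5, 0.4]
gripper_width: 10.6
time_s: 8.18
ee_pos: [479.8, 445.3, 141.0]
ee_rot: [85.5, 89.9, 85.4]
force: [-1.0, -0.2, -0.4]
gripper_width: 44.1
time_s: 8.6
ee_pos: [480.6, 440.5, 142.0]
ee_rot: [17.2, 90.0, 16.8]
force: [0.5, 0.0, -0.0]
gripper_width: 77.4
t 8.6 pos [480.6 440.5 179. ] F [ 0.5  0.  -0. ] w 77.4
axes x,y,z: [[0.0, 0.0, -1.0], [0.006, 1.0, 0.0], [1.0, -0.006, 0.0]]
offset [123.    0.5   0.9]
rot options [[-0.35, 0.01, -0.0], [179.65, -0.0, -0.01]]
```

```bash
python3 -m handwheel '{"gripper":[0,0,0,0,0],"offset":[[10,0,0],[25,0,0],[40,0,0],[49,0,1],[49,0,1]],"rot":[[0,0,0],[0,0,0],[0,0,0],[0,0,0],[0,0,0]]}' 40; python3 - <<'E'
from h import *
goto([481.5,441,56],0)
k=6;L=[]
for n,o in(("top",(80,170)),("scene",(155,90))):
    im=grab_frame(n)[:,:,::-1]; c=cv2.resize(im[o[1]:o[1]+90,o[0]:o[0]+66],None,fx=k,fy=k,interpolation=cv2.INTER_CUBIC)
    L.append(cv2.convertScaleAbs(c,alpha=1.4))
cv2.imwrite("pics/c14.png",np.hstack(L))
E
```

```text
time_s: 9.02
ee_pos: [480.2, 440.0, 89.8]
ee_rot: [-137.5, 89.7, -137.8]
force: [-0.2, -0.4, -1.0]
gripper_width: 91.4
t 9.02 pos [480.2 440.  126.8] F [-0.2 -0.4 -1. ] w 91.4
axes x,y,z: [[-0.004, -0.003, -1.0], [0.005, 1.0, -0.003], [1.0, -0.005, -0.004]]
offset [70.8  1.2  1.6]
rot options [[-0.3, -0.21, 0.19], [179.7, 0.3, 0.33]]
```

View pics/c14.png

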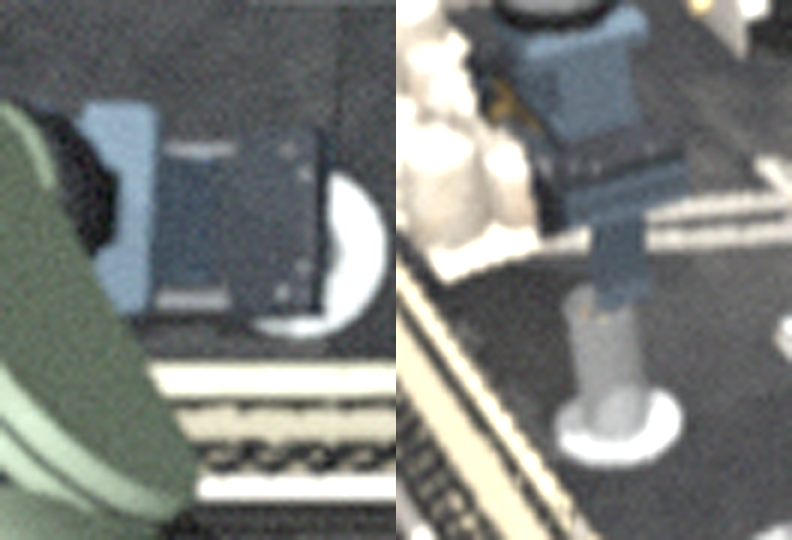

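```bash
python3 -c "
from h import *
print(proj('scene',[[481,389,127],[481,389,140],[481,441,100],[495,389,127]]))"
```

```text
[[193.07866504 140.56833863]
 [192.67280512 137.59554915]
 [188.56441709 140.04201947]
 [196.54954758 139.4947462 ]]
```

```bash
python3 -m handwheel '{"gripper":[0,0,0,0,0],"offset":[[20,0.5,0.5],[40,0.5,0.5],[60,0.5,0.5],[78,0.5,0.5],[78,0.5,0.5]],"rot":[[0,0,0],[0,0,0],[0,0,0],[0,0,0],[0,0,0]]}' 40; python3 -c "
from h import *
goto([481.5,441,50],0)"
```

```text
time_s: 9.53
ee_pos: [480.3, 440.6, 11.9]
ee_rot: [-138.8, 89.7, -139.0]
force: [-1.2, -0.2, -0.9]
gripper_width: 91.1
t 9.53 pos [480.3 440.6  48.9] F [-1.2 -0.2 -0.9] w 91.1
axes x,y,z: [[-0.004, -0.003, -1.0], [0.005, 1.0, -0.004], [1.0, -0.005, -0.004]]
offset [-1.1  0.4  1.2]
rot options [[-0.28, -0.23, 0.2], [179.71, 0.31, 0.36]]
```

```bash
python3 -m handwheel '{"gripper":[1,1,1,1,1],"offset":[[0,0,0],[0,0,0],[0,0,0],[0,0,0],[0,0,0]],"rot":[[0,0,0],[0,0,0],[0,0,0],[0,0,0],[0,0,0]]}' 40;python3 -m handwheel '{"gripper":[1,1,1,1,1],"offset":[[0,0,0],[0,0,0],[0,0,0],[0,0,0],[0,0,0]],"rot":[[0,0,0],[0,0,0],[0,0,0],[0,0,0],[0,0,0]]}' 40; python3 -c "
from h import *
goto([481.5,441,50],0)"
```

```text
time_s: 9.95
ee_pos: [482.4, 442.5, 15.9]
ee_rot: [42.3, 89.9, 42.0]
force: [-0.0, 0.0, 0.6]
gripper_width: 60.9
time_s: 10.37
ee_pos: [482.0, 442.4, 15.0]
ee_rot: [52.4, 89.9, 52.1]
force: [-1.5, 1.6, 2.2]
gripper_width: 44.1
t 10.37 pos [482.  442.4  52. ] F [-1.5  1.6  2.2] w 44.1
axes x,y,z: [[0.001, 0.001, -1.0], [0.005, 1.0, 0.001], [1.0, -0.005, 0.001]]
offset [ 2.  -1.4 -0.5]
rot options [[-0.28, 0.03, -0.05], [179.72, -0.07, -0.05]]
```

```bash
python3 -m handwheel '{"gripper":[1,1,1,1,1],"offset":[[-10,0,0],[-40,0,0],[-80,0,0],[-120,0,0],[-160,0,0]],"rot":[[0,0,0],[0,0,0],[0,0,0],[0,0,0],[0,0,0]]}' 40;python3 -m handwheel '{"gripper":[1,1,1,1,1],"offset":[[-25,0,0],[-25,0,0],[-25,-20,0],[-25,-55,0],[-25,-95,0]],"rot":[[0,0,0],[0,0,0],[0,0,0],[0,0,0],[0,0,0]]}' 40; python3 -c "
from h import *
goto([495.8,-292.2,232],-6.6)"
```

```text
time_s: 10.78
ee_pos: [481.2, 441.2, 176.2]
ee_rot: [-131.9, 89.9, -132.1]
force: [1.3, 0.1, -1.2]
gripper_width: 44.1
time_s: 11.2
ee_pos: [480.2, 346.5, 197.8]
ee_rot: [-146.8, 89.8, -146.9]
force: [0.9, -0.5, -2.1]
gripper_width: 44.2
t 11.2 pos [480.2 346.5 234.8] F [ 0.9 -0.5 -2.1] w 44.2
axes x,y,z: [[-0.002, -0.002, -1.0], [0.002, 1.0, -0.002], [1.0, -0.002, -0.002]]
offset [   3.8 -638.6   17.1]
rot options [[6.46, -0.13, 0.1], [-173.54, -0.15, -0.2]]
```

```bash
python3 -m handwheel '{"gripper":[1,1,1,1,1],"offset":[[0,-38,1],[0,-76,2],[0,-114,3],[0,-152,4],[0,-190,5]],"rot":[[0,0,0],[0,0,0],[0,0,0],[0,0,0],[0,0,0]]}' 40;python3 -m handwheel '{"gripper":[1,1,1,1,1],"offset":[[0,-38,1],[0,-76,2],[0,-114,3],[0,-152,4],[0,-190,5]],"rot":[[0,0,0],[0,0,0],[0,0,0],[0,0,0],[0,0,0]]}' 40; python3 -m handwheel '{"gripper":[1,1,1,1,1],"offset":[[0,-38,1],[0,-76,2],[0,-114,3],[0,-152,4],[0,-190,5]],"rot":[[1,0,0],[2,0,0],[4,0,0],[6,0,0],[6.5,0,0]]}' 40;python3 -c "
from h import *
goto([495.8,-292.2,232],-6.6)"
```

```text
time_s: 11.62
ee_pos: [483.9, 154.8, 198.4]
ee_rot: [-158.6, 89.8, -158.8]
force: [0.1, -0.2, -2.1]
gripper_width: 44.0
time_s: 12.03
ee_pos: [487.9, -34.8, 198.5]
ee_rot: [175.6, 89.8, 175.4]
force: [0.9, 0.4, -2.0]
gripper_width: 44.0
time_s: 12.45
ee_pos: [492.0, -224.6, 198.4]
ee_rot: [160.5, 89.8, 153.7]
force: [0.9, 0.3, -1.3]
gripper_width: 44.0
t 12.45 pos [ 492.  -224.6  235.4] F [ 0.9  0.3 -1.3] w 44.0
axes x,y,z: [[-0.003, 0.001, -1.0], [0.12, 0.993, 0.001], [0.993, -0.12, -0.003]]
offset [  3.3 -66.7  11.9]
rot options [[-0.28, -0.16, -0.06], [179.72, -0.09, 0.26]]
```

```bash
python3 -m handwheel '{"gripper":[1,1,1,1,1],"offset":[[0,-30,6],[0,-55,12],[0,-66.5,12],[0,-66.5,12],[0,-66.5,12]],"rot":[[-0.3,0,0],[-0.3,0,0],[-0.3,0,0],[-0.3,0,0],[-0.3,0,0]]}' 40; python3 - <<'E'
from h import *
goto([495.8,-292.2,52+5],-6.6)
k=1
for n in("top","scene"):
    cv2.imwrite(f"pics/{n}2.png",grab_frame(n)[:,:,::-1])
a=cv2.imread("pics/top2.png")[120:270,320:470];b=cv2.imread("pics/scene2.png")[190:340,240:390]
cv2.imwrite("pics/m2.png",cv2.resize(np.hstack([a,b]),None,fx=2.6,fy=2.6))
E
```

```text
time_s: 12.87
ee_pos: [496.7, -289.6, 198.6]
ee_rot: [137.5, 89.8, 131.0]
force: [-0.8, -0.4, -2.2]
gripper_width: 43.6
t 12.87 pos [ 496.7 -289.6  235.6] F [-0.8 -0.4 -2.2] w 43.6
axes x,y,z: [[-0.002, 0.002, -1.0], [0.114, 0.993, 0.002], [0.993, -0.114, -0.002]]
offset [178.6  -3.1  -0.2]
rot options [[0.06, -0.14, -0.13], [-179.94, 0.2, -0.22]]
```

View pics/m2.png

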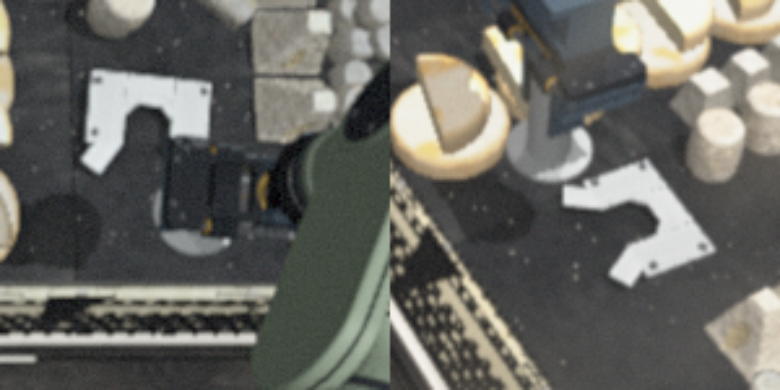

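```bash
python3 -m handwheel '{"gripper":[1,1,1,1,1],"offset":[[38,-1,0],[76,-2,0],[114,-2,0],[148,-2,0],[158,-2,0]],"rot":[[0,0,0],[0,0,0],[0,0,0],[0,0,0],[0,0,0]]}' 40; python3 -m handwheel '{"gripper":[1,1],"offset":[[0,0,0],[0,0,0]],"rot":[[0,0,0],[0,0,0]]}' 40; python3 -c "
from h import *
goto([495.8,-292.2,52+5],-6.6)"
```

```text
time_s: 13.38
ee_pos: [493.9, -288.6, 36.9]
ee_rot: [152.5, 89.4, 146.1]
force: [-0.9, 0.5, -2.8]
gripper_width: 44.0
time_s: 13.55
ee_pos: [498.4, -292.1, 42.8]
ee_rot: [-17.0, 89.9, -23.4]
force: [-0.4, -1.0, -1.1]
gripper_width: 43.9
t 13.55 pos [ 498.4 -292.1   79.8] F [-0.4 -1.  -1.1] w 43.9
axes x,y,z: [[0.001, -0.001, -1.0], [0.112, 0.994, -0.0], [0.994, -0.112, 0.001]]
offset [22.8 -0.3 -2.6]
rot options [[0.19, 0.08, 0.02], [-179.81, -0.04, 0.12]]
```

```bash
python3 -m handwheel '{"gripper":[1,1,1,1],"offset":[[8,0,-1],[16,0,-2],[22,0,-2],[22,0,-2]],"rot":[[0,0,0],[0,0,0],[0,0,0],[0,0,0]]}' 40; python3 -m handwheel '{"gripper":[1,1],"offset":[[0,0,0],[0,0,0]],"rot":[[0,0,0],[0,0,0]]}' 40; python3 - <<'E'
from h import *
goto([495.8,-292.2,52+4.5],-6.6)
for n in("top","scene"):
    cv2.imwrite(f"pics/{n}3.png",grab_frame(n)[:,:,::-1])
a=cv2.imread("pics/top3.png")[140:230,330:430];b=cv2.imread("pics/scene3.png")[220:310,260:360]
cv2.imwrite("pics/m3.png",cv2.resize(np.hstack([a,b]),None,fx=4,fy=4,interpolation=cv2.INTER_CUBIC))
E
```

```text
time_s: 13.88
ee_pos: [494.7, -291.9, 18.9]
ee_rot: [149.4, 89.9, 142.9]
force: [-0.8, 0.4, -1.4]
gripper_width: 43.6
time_s: 14.05
ee_pos: [495.6, -292.5, 19.9]
ee_rot: [-18.5, 90.0, -25.0]
force: [0.6, 0.3, -1.4]
gripper_width: 44.1
t 14.05 pos [ 495.6 -292.5   56.9] F [ 0.6  0.3 -1.4] w 44.1
axes x,y,z: [[0.001, -0.0, -1.0], [0.113, 0.994, -0.0], [0.994, -0.113, 0.001]]
offset [0.4 0.3 0.1]
rot options [[0.11, 0.04, 0.01], [-179.89, -0.02, 0.06]]
```

View pics/m3.png

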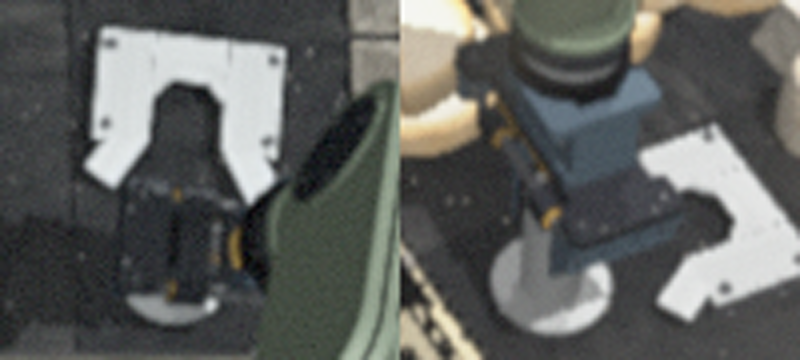

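```bash
python3 - <<'E'
from h import *
from scipy.optimize import least_squares
im=cv2.imread("pics/scene3.png"); g=im.min(2); x,y,w,h=278,272,42,36;k=4
big=cv2.resize(g[y:y+h,x:x+w],None,fx=k,fy=k,interpolation=cv2.INTER_CUBIC)
c=max(cv2.findContours((big>95).astype(np.uint8),cv2.RETR_EXTERNAL,cv2.CHAIN_APPROX_NONE)[0],key=cv2.contourArea)
hull=cv2.convexHull(c)[:,0]
px=(c[:,0]+.5)/k-.5+[x,y]
P=plane("scene",px,10.5)[:,:2]
# outer rim: keep lower/side points inside the crop
m=(px[:,1]>285)&(px[:,1]<y+h-2)&(px[:,0]>x+1)&(px[:,0]<x+w-2)
P=P[m]
f=lambda p:np.hypot(P[:,0]-p[0],P[:,1]-p[1])-42
r=least_squares(f,[496,-292],loss='soft_l1',f_scale=1.5); print(r.x,len(P),np.percentile(abs(f(r.x)),[50,90]))
c2=cv2.cvtColor(big,cv2.COLOR_GRAY2BGR); cv2.drawContours(c2,[c],-1,(0,0,255),1); cv2.imwrite("pics/m4.png",cv2.resize(c2,None,fx=3,fy=3))
E
```

```text
[ 492.25496857 -297.96739423] 270 [ 0.92790116 27.2762909 ]
```

View pics/m4.png

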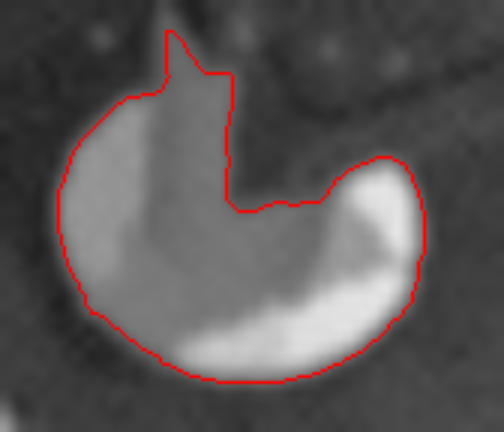

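Lateral alignment is within about 2 mm, so I'll nudge 1.5 mm toward +y and slide in, in steps, watching the force.

```bash
python3 -m handwheel '{"gripper":[1,1,1,1,1],"offset":[[0,1.5,10],[0.5,1.5,22],[0.5,1.5,34],[0.5,1.5,44],[0.5,1.5,50]],"rot":[[0,0,0],[0,0,0],[0,0,0],[0,0,0],[0,0,0]]}' 40; python3 -m handwheel '{"gripper":[1,1,1,1],"offset":[[0,0,5],[0,0,10],[0,0,15],[0,0,15]],"rot":[[0,0,0],[0,0,0],[0,0,0],[0,0,0]]}' 40; python3 - <<'E'
from h import *
goto([615,-304.7,52+4.5],-6.6)
for n in("top","scene"):
    cv2.imwrite(f"pics/{n}5.png",grab_frame(n)[:,:,::-1])
a=cv2.imread("pics/top5.png")[130:220,330:430];b=cv2.imread("pics/scene5.png")[220:310,280:380]
cv2.imwrite("pics/m5.png",cv2.resize(np.hstack([a,b]),None,fx=4,fy=4,interpolation=cv2.INTER_CUBIC))
E
```

```text
time_s: 14.57
ee_pos: [547.2, -296.7, 19.3]
ee_rot: [-13.3, 89.9, -19.8]
force: [-0.2, 0.1, -1.7]
gripper_width: 44.1
time_s: 14.9
ee_pos: [561.1, -298.3, 19.1]
ee_rot: [-9.0, 89.9, -15.4]
force: [0.9, 0.4, -0.9]
gripper_width: 43.6
t 14.9 pos [ 561.1 -298.3   56.1] F [ 0.9  0.4 -0.9] w 43.6
axes x,y,z: [[0.001, -0.0, -1.0], [0.113, 0.994, -0.0], [0.994, -0.113, 0.001]]
offset [-0.3 -0.3 54.3]
rot options [[0.13, 0.05, 0.01], [-179.87, -0.01, 0.08]]
```

View pics/m5.png

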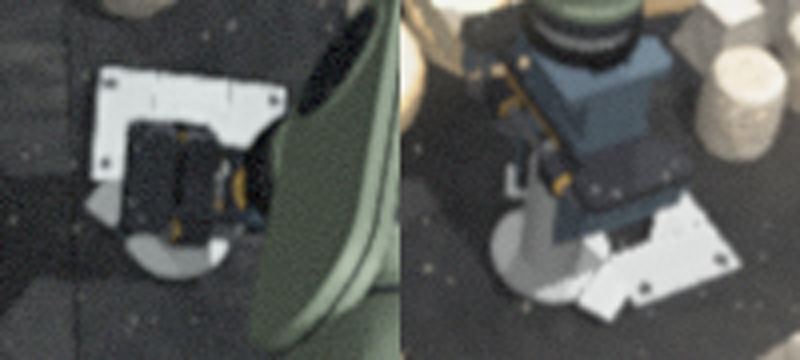

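The flange is passing under the near flare lip, with no contact force. Continuing.

```bash
python3 -m handwheel '{"gripper":[1,1,1,1,1],"offset":[[0,0,7],[0,0,14],[0,0,21],[0,0,28],[0,0,28]],"rot":[[0,0,0],[0,0,0],[0,0,0],[0,0,0],[0,0,0]]}' 40; python3 -m handwheel '{"gripper":[1,1,1,1,1],"offset":[[0,0,5],[0,0,10],[0,0,15],[0,0,19],[0,0,19]],"rot":[[0,0,0],[0,0,0],[0,0,0],[0,0,0],[0,0,0]]}' 40; python3 - <<'E'
from h import *
goto([615,-304.7,52+4.5],-6.6)
for n in("top","scene"):
    cv2.imwrite(f"pics/{n}6.png",grab_frame(n)[:,:,::-1])
a=cv2.imread("pics/top6.png")[130:220,330:430];b=cv2.imread("pics/scene6.png")[220:310,280:380]
cv2.imwrite("pics/m6.png",cv2.resize(np.hstack([a,b]),None,fx=4,fy=4,interpolation=cv2.INTER_CUBIC))
E
```

```text
time_s: 15.42
ee_pos: [590.0, -301.7, 19.2]
ee_rot: [-12.1, 89.9, -18.6]
force: [0.1, 0.0, -2.1]
gripper_width: 43.9
time_s: 15.83
ee_pos: [607.9, -303.6, 19.1]
ee_rot: [-10.0, 89.9, -16.5]
force: [-0.4, -0.4, -2.0]
gripper_width: 43.7
t 15.83 pos [ 607.9 -303.6   56.1] F [-0.4 -0.4 -2. ] w 43.7
axes x,y,z: [[0.001, -0.0, -1.0], [0.113, 0.994, -0.0], [0.994, -0.113, 0.001]]
offset [-0.4 -0.3  7.2]
rot options [[0.13, 0.06, 0.01], [-179.87, -0.02, 0.09]]
```

View pics/m6.png

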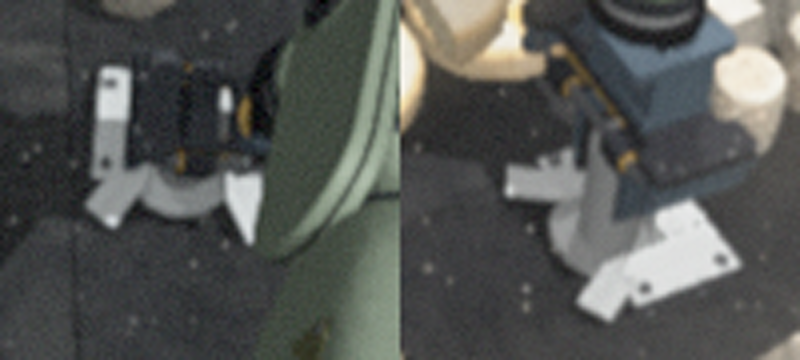

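```bash
python3 -m handwheel '{"gripper":[1,1,1,1],"offset":[[0,0,2],[0,0,4],[0,0,5],[0,0,5]],"rot":[[0,0,0],[0,0,0],[0,0,0],[0,0,0]]}' 40; python3 -m handwheel '{"gripper":[1,1,1],"offset":[[0,0,1],[0,0,2],[0,0,2]],"rot":[[0,0,0],[0,0,0],[0,0,0]]}' 40
```

```text
time_s: 16.27
ee_pos: [612.1, -304.1, 19.2]
ee_rot: [-3.3, 90.0, -9.7]
force: [-0.2, -1.1, -2.4]
gripper_width: 43.4
time_s: 16.52
ee_pos: [614.0, -304.3, 19.1]
ee_rot: [3.1, 90.0, -3.4]
force: [-0.3, 1.5, -2.0]
gripper_width: 43.8
```

Still free, so I'll creep in until it touches the closed end.

```bash
python3 -m handwheel '{"gripper":[1,1,1],"offset":[[0,0,1],[0,0,2],[0,0,2]],"rot":[[0,0,0],[0,0,0],[0,0,0]]}' 40; python3 -m handwheel '{"gripper":[1,1,1],"offset":[[0,0,1],[0,0,2],[0,0,2]],"rot":[[0,0,0],[0,0,0],[0,0,0]]}' 40
```

```text
time_s: 16.77
ee_pos: [616.0, -304.5, 19.1]
ee_rot: [3.1, 90.0, -3.4]
force: [-0.4, -0.3, -1.1]
gripper_width: 44.0
time_s: 17.02
ee_pos: [616.8, -304.5, 18.9]
ee_rot: [171.6, 89.9, 165.1]
force: [-2.9, 1.2, -0.3]
gripper_width: 43.9
```

It touched the end at x≈616.8, as expected. I'll back off 1 mm, lower to the counter and open.

```bash
python3 -m handwheel '{"gripper":[1,1,1,1,1],"offset":[[0,0,-1.5],[1.5,0,-1.5],[3,0,-1.5],[4,0,-1.5],[4,0,-1.5]],"rot":[[0,0,0],[0,0,0],[0,0,0],[0,0,0],[0,0,0]]}' 40
```

```text
time_s: 17.43
ee_pos: [616.5, -304.5, 15.1]
ee_rot: [11.9, 90.0, 5.4]
force: [-0.7, 0.2, -1.5]
gripper_width: 44.0
```

```bash
python3 -m handwheel '{"gripper":[1,1],"offset":[[0.6,0,0],[0.6,0,0]],"rot":[[0,0,0],[0,0,0]]}' 10; python3 -m handwheel '{"gripper":[0,0,0,0,0],"offset":[[0,0,0],[0,0,0],[0,0,0],[0,0,0],[0,0,0]],"rot":[[0,0,0],[0,0,0],[0,0,0],[0,0,0],[0,0,0]]}' 10; python3 -m handwheel '{"gripper":[0,0,0,0,0],"offset":[[0,0,0],[0,0,0],[0,0,0],[0,0,0],[0,0,0]],"rot":[[0,0,0],[0,0,0],[0,0,0],[0,0,0],[0,0,0]]}'
```

```text
time_s: 17.6
ee_pos: [616.5, -304.5, 15.0]
ee_rot: [-1.8, 90.0, -8.3]
force: [-1.1, 1.3, 2.7]
gripper_width: 44.4
time_s: 18.02
ee_pos: [616.4, -304.5, 14.4]
ee_rot: [15.3, 90.0, 8.8]
force: [-0.2, -0.3, -0.4]
gripper_width: 74.7
time_s: 18.43
ee_pos: [616.3, -304.5, 14.5]
ee_rot: [73.3, 90.0, 66.8]
force: [0.0, 0.3, -0.0]
gripper_width: 91.5
```

Open. I'll lift straight up, then back off towards the robot for a clear view.

```bash
python3 -m handwheel '{"gripper":[0,0,0,0,0],"offset":[[-15,0,0],[-40,0,0],[-80,0,0],[-120,0,0],[-160,0,0]],"rot":[[0,0,0],[0,0,0],[0,0,0],[0,0,0],[0,0,0]]}'; python3 -m handwheel '{"gripper":[0,0,0,0,0],"offset":[[-40,0,0],[-60,30,-20],[-60,70,-40],[-60,110,-60],[-60,150,-80]],"rot":[[0,0,0],[0,0,0],[0,0,0],[0,0,0],[0,0,0]]}';python3 -m handwheel '{"gripper":[0,0,0,0,0],"offset":[[0,40,-10],[0,80,-20],[0,120,-30],[0,120,-30],[0,120,-30]],"rot":[[0,0,0],[0,0,0],[0,0,0],[0,0,0],[0,0,0]]}'; python3 - <<'E'
from h import *
goto(None)
for n in("top","scene"):
    cv2.imwrite(f"pics/{n}7.png",grab_frame(n)[:,:,::-1])
a=cv2.imread("pics/top7.png")[130:220,330:430];b=cv2.imread("pics/scene7.png")[220:310,280:380]
cv2.imwrite("pics/m7.png",cv2.resize(np.hstack([a,b]),None,fx=4,fy=4,interpolation=cv2.INTER_CUBIC))
for n in("top","scene"):
    print(n,"expected axis px at z=0,100:",proj(n,[[615,-306,0],[615,-306,100]]).round(1).tolist())
E
```

```text
time_s: 18.85
ee_pos: [615.9, -304.3, 176.0]
ee_rot: [150.8, 90.0, 144.4]
force: [0.3, 0.1, 0.6]
gripper_width: 91.3
time_s: 19.27
ee_pos: [556.1, -153.8, 235.1]
ee_rot: [6.2, 89.9, -0.4]
force: [1.2, -0.3, -0.2]
gripper_width: 91.4
time_s: 19.68
ee_pos: [540.3, -30.7, 235.0]
ee_rot: [-16.1, 90.0, -22.3]
force: [0.2, 0.7, -0.4]
gripper_width: 91.5
t 19.68 pos [540.3 -30.7 272. ] F [ 0.2  0.7 -0.4] w 91.5
axes x,y,z: [[0.001, -0.0, -1.0], [0.109, 0.994, -0.0], [0.994, -0.109, 0.001]]
top expected axis px at z=0,100: [[374.5, 168.1], [386.6, 161.6]]
scene expected axis px at z=0,100: [[334.0, 277.7], [338.0, 255.0]]
```

View pics/m7.png

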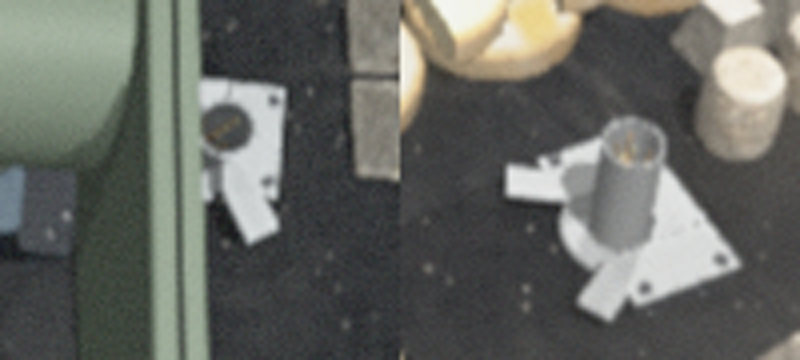

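View pics/scene7.png

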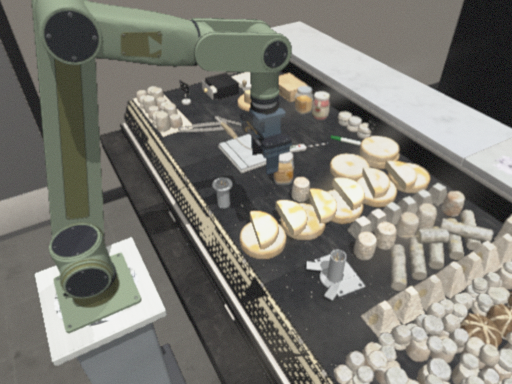

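The scene view shows the tumbler standing in the slot with its flange under the lips. Its rim centre is at (338.5, 256.8), expected (338.0, 255.0). In the top view it is at (386.5, 162), expected (386.6, 161.6). The rim tumbler is unchanged at about (223, 186). The arm touches nothing, so I'll hand in.

```bash
python3 -c "
from workcell import *
print(job_done())"
```

```text
the job is handed in; nothing more can be done
None
```

The foot-flanged tumbler is locked in the plate and released. I gripped it from above, carried it over the cheeses, slid it in through the mouth about 4–5 mm off the counter until it touched the closed end, set it down and opened the gripper. Then I lifted clear and handed in at about 20 s of the 45 s allowed.

**Last checks:**
- **Position:** in both views the rim centre is within 2 px (about 5 mm) of where it should be for an upright tumbler at home. The flange shows under the lips of the plate.
- **Other tumbler:** it sits at the same pixel position as at the start, judged by eye.
- **Arm:** the gripper was open and clear, with force readings near zero.

**What disagreed:**
- **Tool height:** the reported height was wrong by about 37 mm. The pictures showed it, and a gentle 9 N touch on empty counter confirmed it. I corrected for this before gripping.
- **Cameras:** the two views differed by 3–5 mm in y. I averaged them and cross-checked against the grip position.

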